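# Put up the price board and wedge it fast

### The arm

A 6-joint arm with a two-finger parallel gripper is mounted at the origin on a cart in front of the work surface, level with it; the furniture and walls round the work are solid. World frame = base frame: x ahead of the robot, y to its left, z up, the work surface at z = 0. Lengths are in m, angles in rad, forces in N, time in s.
With the tool pointing down it reaches from about 0.35 to 0.975 m from the base axis. Payload 4.9 kg.
Tool frame: the origin (TCP) lies midway between the tips of the shut fingers; the grasp point (between the pads) lies 19 mm behind it (ctrl.tcp_to_grasp is the distance from the TCP to the grasp point, in m); z points along the fingers, y is the line along which they close (so a half turn about z gives the same grasp; the last joint's range is limited). The gripper opens to 85 mm and grips with 20 to 120 N. Pads are 22 mm wide; open, the fingers measure 114 mm over their backs; the gripper's body (76 mm by 85 mm) begins 54 mm behind the grasp point. The pads swing forward as they close: fully open they stand 13 mm farther back than shut.
Start: joints at [1.03, 0.053, 1.613, -0, 1.476, -0.119], TCP at [0.256, 0.57, 0.231] pointing down, gripper open.
Joint ranges: [-3.01, 3.01], [-1.01, 2.22], [0.06, 2.58], [-1.02, 4.17], [0.09, 2.62], [-3.14, 3.14]. Speed limits (rad/s): [2.57, 2.57, 3.14, 3.14, 3.14, 3.14].

### API

Orientations are given as a rotation vector (axis times angle).
In Python, from station import ctrl gives the robot as it stands.
- The arm moves only by the shell command python3 jog.py 'ROWS' [FORCE]. ROWS is rows parted by semicolons, their numbers by spaces, 1 to 20 of them, each of 7 numbers: the finger opening in m, then dx, dy, dz in m, then a rotation vector rx, ry, rz in rad; each row is the pose to reach, as a shift and turn from the pose commanded when the command began, along the tool's axes at that moment; what a row does not reach only later rows make up. A row lasts 1/12 s, in which the tool goes at most 0.0417 m and 0.125 rad, less where a joint would pass 70% of its speed; a pose out of reach is approached as far as the arm can. The fingers move at their own pace and stop on an object; FORCE is the grip in N (left out, the last holds). Time passes only in rows, so rows that do not move let the fingers close. It prints the time, the measured TCP pose, the force, the opening and the grip force at its end.
- ctrl.get_obs(): the state, without advancing time (a new reading comes with each control period).
- ctrl.get_image(name): name is "scene" or "top"; returns the picture (384x512x3 uint8, red, green, blue); there is no depth.
- ctrl.camera_params(name): a dict with "fx", "fy", "cx", "cy" (pixels), "k1" (the pictures are not rectified: a ray, as slopes to the right and down, at radius r is drawn at 1 + k1 r^2 times it, then the intrinsics apply), "T" (4x4, takes a point from camera to world coordinates). Camera axes: x right, y down, z forward; pixel columns grow to the right and rows downward; lengths in m; the calibration is good to about 2 mm. A picture is of the moment at which its call begins. camera_params takes no time and is no camera call.
- ctrl.finish_job(): hands the job in; it is judged then, once.
The state is a dict: "t": time; "q": joint angles; "dq": joint speeds; "effort": joint torques, N m; "tool_pos": TCP position; "tool_rot": TCP orientation; "contact_force": force on the tool from outside, world axes, zero at the start; "wrist_torque": the same for the moment, N m; "opening": finger opening in m; "grip_force": force on a finger pad.
Only numpy, scipy, OpenCV 4.12 (cv2) and the standard library are available. Lean on these libraries where they do the work, as an engineer would, in place of code of your own. Each camera call takes 0.05 s, during which the arm holds its last target. There are 200 camera calls.

### The job

Put up the blank price board: set the drinks can that stands in front of the storage rack aside, slide the white board up out of the rack, stand it in the slot of the wooden foot, and lock it by tapping every wedge you find in the rack, thin end down, into a pocket of the foot (one to a pocket) until it stops going in. Finish with the can back upright where it stood at the start, and leave the shakers and the spice jar as they are.

Things in the scene. Friction and masses are not known exactly. Their poses are not given: they have to be found in the camera images.
- board_foot: Foot of the price board, a fixed oak block, 150 mm deep (x), 200 wide (y), 58 high; place and yaw vary. Origin: centre of the underside; z up, +x its customer side. Board slot along y near +x, three wedge pockets near -x, between them three sliding clamp blocks that start back at the pockets, slot open. A wedge driven before the board is in closes the slot.
- slot (a point): Centre of the slot's floor in the foot (axes as the foot's), 4 mm above the counter. The slot runs along y: 175 mm long, 54 deep, 14 wide in x, with 6 mm chamfers on both long lips. The clamped board ends up about 3 mm to +x of this point.
- pocket_1 (a point): Centre of the mouth of wedge pocket 1 of the foot, 58 mm above the counter (axes as the foot's). Pocket 32 mm long in y, 10 wide in x below a 3 mm chamfer, narrower downward. A wedge drops in until its tip is about 36 mm above the counter; pushed down with 5 N or a little more it slides the clamp block to +x, and it stops dead when the board is pinned, tip then about 8 mm up. 20 N makes sure.
- pocket_2 (a point): Centre of the mouth of wedge pocket 2 of the foot, 58 mm above the counter (axes as the foot's). Pocket 32 mm long in y, 10 wide in x below a 3 mm chamfer, narrower downward. A wedge drops in until its tip is about 36 mm above the counter; pushed down with 5 N or a little more it slides the clamp block to +x, and it stops dead when the board is pinned, tip then about 8 mm up. 20 N makes sure.
- pocket_3 (a point): Centre of the mouth of wedge pocket 3 of the foot, 58 mm above the counter (axes as the foot's). Pocket 32 mm long in y, 10 wide in x below a 3 mm chamfer, narrower downward. A wedge drops in until its tip is about 36 mm above the counter; pushed down with 5 N or a little more it slides the clamp block to +x, and it stops dead when the board is pinned, tip then about 8 mm up. 20 N makes sure.
- rack: Storage rack, a fixed plywood block, 120 mm deep (x), 195 wide (y), 55 high, left or right of the foot; place and yaw vary. Origin: centre of the underside; z up, -x faces the robot. Board slot along y at x = -42 mm, 12 mm wide, floor 4 mm up; three wedge pockets at x = +25, y = -58, 0, +58 mm, floor 6 mm up, 30 mm long in y.
- board: Price board, a plain white plate, 8 mm thick (x), 165 wide (y), 125 high (z), aluminium top edge, 0.22 kg, both faces alike; it starts upright in the rack's slot. Origin: middle of its lower edge, z up.
- wedge_1: Light wooden wedge (two or three are there; None if absent), 95 mm long, 26 wide (y, parallel sides: grip here), 5 thick at the tip and 26 at the head (x; both x faces taper alike, so half a turn is the same), 50 g. It starts tip down in a pocket of the rack with 46 mm showing. Origin: centre of the tip, z up to the head.
- wedge_2: Light wooden wedge (two or three are there; None if absent), 95 mm long, 26 wide (y, parallel sides: grip here), 5 thick at the tip and 26 at the head (x; both x faces taper alike, so half a turn is the same), 50 g. It starts tip down in a pocket of the rack with 46 mm showing. Origin: centre of the tip, z up to the head.
- wedge_3: Light wooden wedge (two or three are there; None if absent), 95 mm long, 26 wide (y, parallel sides: grip here), 5 thick at the tip and 26 at the head (x; both x faces taper alike, so half a turn is the same), 50 g. It starts tip down in a pocket of the rack with 46 mm showing. Origin: centre of the tip, z up to the head.
- can: Upright drinks can, 66 mm across, 115 high, 0.35 kg, just in front (-x) of the rack and close to the board, where it hinders the gripper. Origin: centre of its underside, z up. The counter between rack and foot is free towards its front edge, which runs straight from x = 0.39, y = 0 to x = 0.29, y = 0.4 m.
- salt: A salt shaker, 44 mm across, 90 mm high; a bystander. Origin: centre of its underside.
- pepper: A pepper shaker, 44 mm across, 90 mm high; a bystander. Origin: centre of its underside.
- spice_jar: A spice jar with a dark lid, 45 mm across, 105 mm high; a bystander. Origin: centre of its underside.

How it is judged:
By the outcome, as a careful person would: the job done as asked, in the order asked, and still so for the second after the job is handed in, with the robot touching nothing.
Of wedge_1, wedge_2, wedge_3 only 2 to 3 are there at a start; the rules pass over those that are not, and their reading is None.
At some moment in a run one of wedge_1, wedge_2, wedge_3 may be knocked a few centimetres aside while the robot is not near it.
It also fails if it takes over 210 s, if anything falls off the work surface, if the arm or the gripper's body presses on something with over 40 N, if the wrist force passes 120 N, or if a joint passes its speed limit or range.

## Working session

There is one attempt and no reset: what is moved stays moved. The work goes in short steps, Python scripts to look and compute and a shell command to move; the robot and the scene stay as the last step left them, time stands still between calls to the robot, and variables do not carry over. Pictures are saved under pics/ and viewed, at most 14 in all, crops included, and the job is handed in when it is done.

```bash
ls; mkdir -p pics; python3 - <<'E'
from station import ctrl
import cv2
for n in("scene","top"):
    im=ctrl.get_image(n); cv2.imwrite(f"pics/{n}0.png",cv2.resize(im[:,:,::-1],(800,600),interpolation=cv2.INTER_CUBIC)); cv2.imwrite(f"pics/raw_{n}0.png",im[:,:,::-1])
    p=ctrl.camera_params(n); print(n,{k:(v.tolist() if hasattr(v,'tolist') else v) for k,v in p.items()})
print(ctrl.get_obs(),ctrl.tcp_to_grasp)
E
```

```text
jog.py
pics
station.py
scene {'fx': 463.3877519468033, 'fy': 463.3877519468033, 'cx': 250.26087302768624, 'cy': 193.26437161654465, 'k1': -0.0744489391614588, 'T': [[0.8278019774605858, -0.33940531132504875, 0.4467078695934181, 0.12270903584417739], [-0.5608026238984261, -0.4784245101842022, 0.6757295354530883, -0.5099778004865116], [-0.015630199646326556, -0.8098851910606546, -0.5863801447522442, 0.6357936960818106], [0.0, 0.0, 0.0, 1.0]]}
top {'fx': 386.23983586937317, 'fy': 386.23983586937317, 'cx': 254.15137861107797, 'cy': 187.6640000865968, 'k1': -0.010182798097934244, 'T': [[0.006044763503983953, -0.9887744473444052, 0.14929351329829166, 0.4400139130992647], [-0.9999163121417914, -0.004268933162818431, 0.012212490426251546, 0.14782222199142492], [-0.01143807444200297, -0.14935484086034062, -0.988717503620039, 0.9045365753644893], [0.0, 0.0, 0.0, 1.0]]}
{'t': 0.1, 'q': array([ 1.03000149e+00,  5.32840210e-02,  1.61419126e+00,  4.19460976e-06,
        1.47602031e+00, -1.18958356e-01]), 'dq': array([ 0.00028288, -0.00043628, -0.00243741,  0.00054615,  0.00014387,
        0.00110914]), 'effort': array([ 2.13099629e-04, -3.94904816e+01, -3.71364105e+01, -1.37427769e-04,
        3.94122675e-03,  9.05839585e-06]), 'tool_pos': array([0.25557004, 0.5697189 , 0.23016955]), 'tool_rot': array([-6.57587651e-01, -3.07136410e+00,  2.82527621e-03]), 'contact_force': array([ 0.5419085 , -1.20695312, -0.06705454]), 'wrist_torque': array([ 0.0140866 , -0.00326556,  0.06507529]), 'grip_force': 0.0, 'opening': 0.0854473164081645} 0.0187
```

View pics/scene0.png

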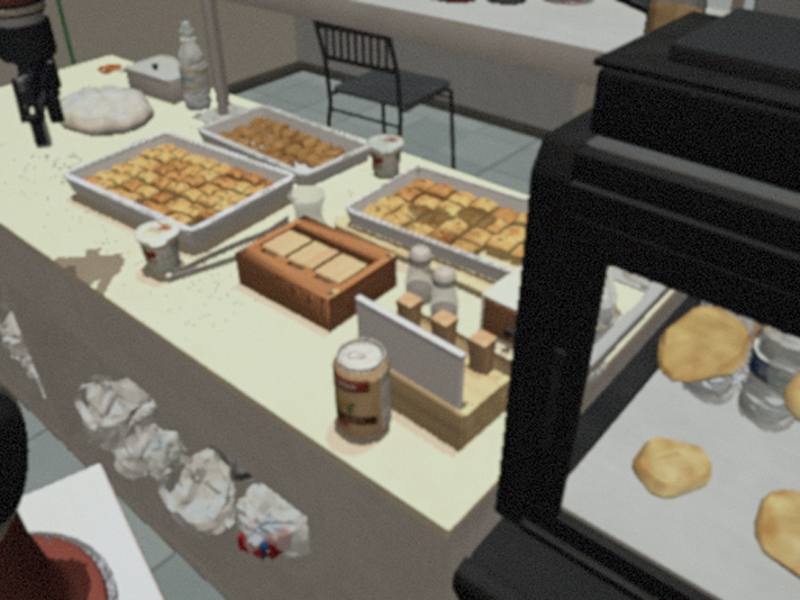

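View pics/top0.png

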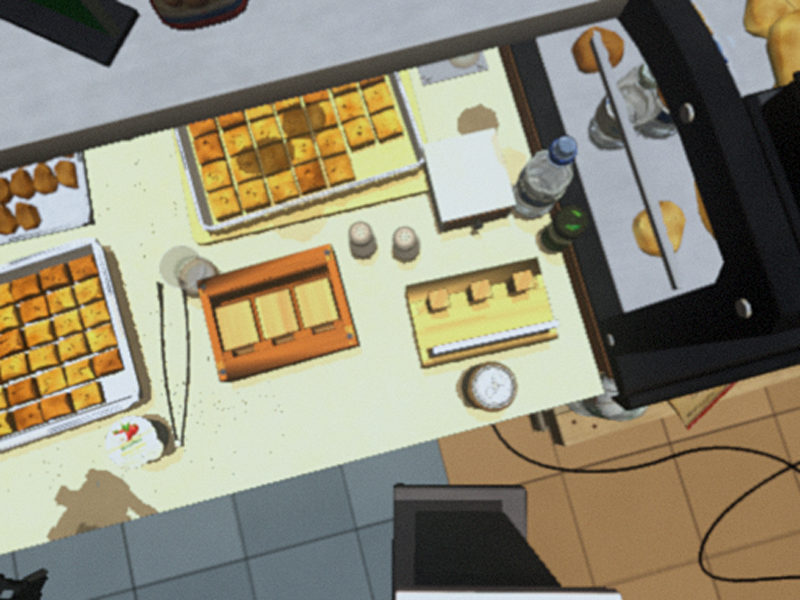

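The scene picture shows all three wedges in the rack, with the can in front of the board. In the top picture the rack is around (480,310), the board runs (432,352)-(556,325), the can is at (490,387) and the foot is around (280,313). The foot's slot is on the far side and its pockets are on the near side. I'll zoom in for accurate points.

```bash
python3 - <<'E'
import cv2,numpy as np
im=cv2.imread("pics/raw_top0.png")
a=cv2.resize(im[155:260,120:245],None,fx=6.4,fy=5.6*6.4/5.6*0.88,interpolation=cv2.INTER_LANCZOS4) if 0 else cv2.resize(im[155:248,120:240],None,fx=6,fy=6,interpolation=cv2.INTER_LANCZOS4)
b=cv2.resize(im[160:268,250:375],None,fx=5.5,fy=5.5,interpolation=cv2.INTER_LANCZOS4)
cv2.imwrite("pics/foot.png",a);cv2.imwrite("pics/rack.png",b)
E
```

```text
(no output)
```

View pics/foot.png

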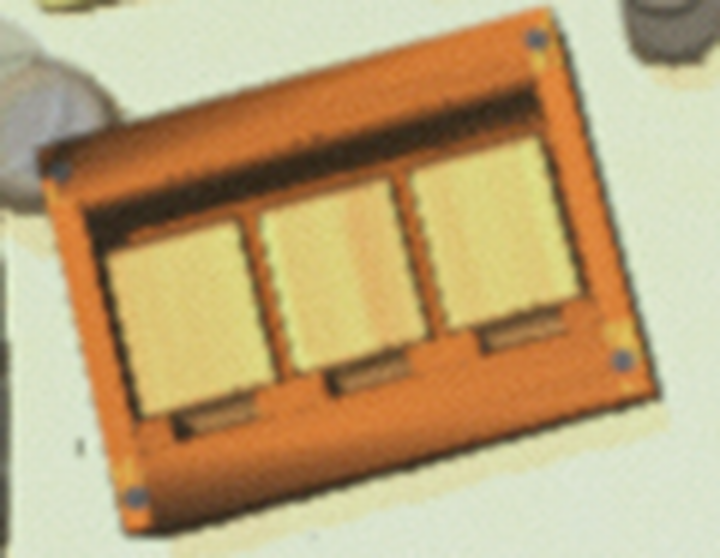

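View pics/rack.png

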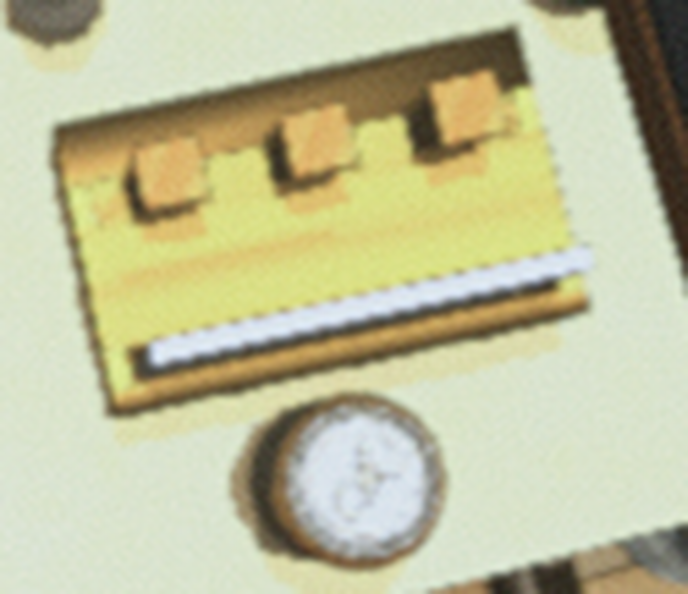

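The foot crop (6x, origin 120,155) shows the top corners at (40,150), (550,10), (660,398), (128,532), and the pockets at (217,416), (370,372), (523,330). The slot runs from (97,232) to (545,112). The rack crop (5.5x, origin 250,160) shows the wedge heads at about (170,175), (317,142), (465,107), the board's top edge from (152,355) to (592,258), and the can top at (357,480).

```bash
cat > h.py <<'E'
import numpy as np, cv2
from station import ctrl
from scipy.spatial.transform import Rotation as R
def cp(n):
    p=ctrl.camera_params(n); K=np.array([[p['fx'],0,p['cx']],[0,p['fy'],p['cy']],[0,0,1]]); return K,np.array([p['k1'],0,0,0.]),np.array(p['T'])
def unproj(n,uv,z):
    K,d,T=cp(n); s=cv2.undistortPoints(np.array(uv,float).reshape(-1,1,2),K,d).reshape(-1,2)
    r=np.c_[s,np.ones(len(s))]@T[:3,:3].T; o=T[:3,3]; return o+r*((z-o[2])/r[:,2])[:,None]
def proj(n,P):
    K,d,T=cp(n); W=np.linalg.inv(T); return cv2.projectPoints(np.array(P,float).reshape(-1,1,3),cv2.Rodrigues(W[:3,:3])[0],W[:3,3],K,d)[0].reshape(-1,2)
def rel(pos,yaw,tcp=None):
    """shift in tool axes and rz to put TCP at pos, tool down, tool y axis at angle yaw(world), from last measured"""
    o=ctrl.get_obs(); M=R.from_rotvec(o['tool_rot']); p=np.array(o['tool_pos'])
    y=np.array([np.cos(yaw),np.sin(yaw),0]); best=None
    for s in(1,-1):
        G=R.from_matrix(np.c_[np.cross(s*y,[0,0,-1]),s*y,[0,0,-1]]); r=(M.inv()*G).as_rotvec()
        if best is None or np.linalg.norm(r)<np.linalg.norm(best): best=r
    d=M.inv().apply(np.array(pos)-p); print('d',d.round(4),'rot',best.round(4),'pos',p.round(4),'q6',o['q'][5].round(2),'t',round(o['t'],1)); return d,best
E
python3 - <<'E'
from h import *
f=lambda L:np.array(L)/6+[120-.42,155-.42]
r=lambda L:np.array(L)/5.5+[250-.41,160-.41]
A=lambda a,b:np.degrees(np.arctan2(*(b-a)[[1,0]]))
def show(n,uv,z):
    P=unproj('top',uv,z); print(n,P[:,:2].round(4).tolist()); return P
F=show('foot',f([(40,150),(550,10),(660,398),(128,532)]),.058)
print([np.linalg.norm(F[i]-F[i-1]).round(4) for i in range(4)],F.mean(0),A(F[1],F[0])-90,A(F[2],F[3])-90)
show('slot',f([(97,232),(545,112)]),.058); Pk=show('pock',f([(217,416),(370,372),(523,330)]),.058);print(A(Pk[2],Pk[0])-90)
Q=show('rack',r([(57,128),(518,28),(588,300),(115,408)]),.055)
print([np.linalg.norm(Q[i]-Q[i-1]).round(4) for i in range(4)],Q.mean(0))
W=show('wedge',r([(170,175),(317,142),(465,107)]),.101);print(A(W[2],W[0])-90, np.linalg.norm(W[2]-W[0]))
B=show('board',r([(152,355),(592,258)]),.129);print(A(B[1],B[0])-90,np.linalg.norm(B[1]-B[0]),B.mean(0))
show('can',r([(357,480)]),.115)
show('salt etc',np.array([(362,232),(405,238)])/1.5625,.09)
E
```

```text
foot [[0.5849, 0.4443], [0.6388, 0.2552], [0.494, 0.2117], [0.4443, 0.4043]]
[np.float64(0.1462), np.float64(0.1967), np.float64(0.1513), np.float64(0.199)] [0.54048842 0.32884381 0.058     ] 15.926451113589607 14.459874693344744
slot [[0.5542, 0.4213], [0.6, 0.2561]]
pock [[0.4865, 0.3737], [0.5029, 0.3181], [0.5186, 0.2623]]
16.089056608579753
rack [[0.5792, 0.1455], [0.6212, -0.0421], [0.5105, -0.0669], [0.4666, 0.122]]
[np.float64(0.115), np.float64(0.1922), np.float64(0.1135), np.float64(0.1939)] [0.54435637 0.03960285 0.055     ]
wedge [[0.5536, 0.1024], [0.5666, 0.0461], [0.5804, -0.0107]]
13.337901248425823 0.11620154865781618
board [[0.4835, 0.1108], [0.5197, -0.0502]]
12.675287441305343 0.16495399548023337 [0.50160297 0.03030909 0.129     ]
can [[0.4389, 0.035]]
salt etc [[0.6487, 0.2071], [0.6404, 0.1474]]
```

```bash
python3 - <<'E'
from h import *
rel((.439,.035,.20),np.radians(103))
rel((.439,.035,.066),np.radians(103))
E
```

```text
d [-0.3863 -0.4127  0.0309] rot [-0.0017 -0.0008 -0.6487] pos [0.2556 0.5697 0.2302] q6 -0.12 t 0.1
d [-0.3863 -0.4124  0.1649] rot [-0.0017 -0.0008 -0.6487] pos [0.2556 0.5697 0.2302] q6 -0.12 t 0.1
```

```bash
python3 jog.py '0.085 -0.386 -0.4125 0.03 0 0 -0.6487;0.085 -0.386 -0.4125 0.03 0 0 -0.6487;0.085 -0.386 -0.4125 0.03 0 0 -0.6487;0.085 -0.386 -0.4125 0.03 0 0 -0.6487;0.085 -0.386 -0.4125 0.03 0 0 -0.6487;0.085 -0.386 -0.4125 0.03 0 0 -0.6487;0.085 -0.386 -0.4125 0.03 0 0 -0.6487;0.085 -0.386 -0.4125 0.03 0 0 -0.6487;0.085 -0.386 -0.4125 0.03 0 0 -0.6487;0.085 -0.386 -0.4125 0.03 0 0 -0.6487;0.085 -0.386 -0.4125 0.03 0 0 -0.6487;0.085 -0.386 -0.4125 0.03 0 0 -0.6487;0.085 -0.386 -0.4125 0.03 0 0 -0.6487;0.085 -0.386 -0.4125 0.03 0 0 -0.6487;0.085 -0.386 -0.4125 0.03 0 0 -0.6487;0.085 -0.386 -0.4125 0.03 0 0 -0.6487;0.085 -0.386 -0.4125 0.03 0 0 -0.6487;0.085 -0.386 -0.4125 0.03 0 0 -0.6487'; python3 - <<'E'
from h import *
rel((.439,.035,.066),np.radians(103))
E
```

```text
t: 1.6
tool_pos: [0.4388, 0.0367, 0.2011]
tool_rot: [0.358, -3.121, -0.001]
contact_force: [0.2, 0.8, -0.7]
opening: 0.0851
grip_force: 0.0
d [ 0.0002 -0.0018  0.1351] rot [ 0.0004 -0.0003  0.0014] pos [0.4388 0.0367 0.2011] q6 -1.89 t 1.6
```

```bash
python3 jog.py '0.085 0 -0.0015 0.04 0 0 0;0.085 0 -0.0015 0.08 0 0 0;0.085 0 -0.0015 0.115 0 0 0;0.085 0 -0.0015 0.135 0 0 0;0.085 0 -0.0015 0.135 0 0 0;0.055 0 -0.0015 0.135 0 0 0;0.055 0 -0.0015 0.135 0 0 0;0.055 0 -0.0015 0.135 0 0 0;0.055 0 -0.0015 0.135 0 0 0;0.055 0 -0.0015 0.135 0 0 0' 30; python3 - <<'E'
from h import *
rel((.415,.175,.066),np.radians(103))
E
```

```text
t: 2.43
tool_pos: [0.441, 0.0345, 0.0683]
tool_rot: [-0.355, 3.118, -0.0]
contact_force: [1.4, 0.6, 2.5]
opening: 0.0634
grip_force: 34.0
d [-0.0063  0.1428  0.0023] rot [-0.0007  0.0036  0.    ] pos [0.441  0.0345 0.0683] q6 -1.89 t 2.4
```

```bash
python3 jog.py '0.055 0 0 -0.02 0 0 0;0.055 0 0.01 -0.03 0 0 0;0.055 -0.003 0.04 -0.03 0 0 0;0.055 -0.006 0.08 -0.03 0 0 0;0.055 -0.006 0.115 -0.03 0 0 0;0.055 -0.006 0.14 -0.03 0 0 0;0.055 -0.006 0.143 -0.03 0 0 0;0.055 -0.006 0.143 -0.015 0 0 0;0.055 -0.006 0.143 -0.005 0 0 0;0.055 -0.006 0.143 0 0 0 0;0.055 -0.006 0.143 0 0 0 0;0.055 -0.006 0.143 0 0 0 0'; python3 jog.py '0.085 0 0 0 0 0 0;0.085 0 0 0 0 0 0;0.085 0 0 0 0 0 0;0.085 0 0 0 0 0 0;0.085 0 0 0 0 0 0;0.085 0 0 -0.02 0 0 0;0.085 0 0 -0.055 0 0 0;0.085 0 0 -0.095 0 0 0;0.085 0 0 -0.135 0 0 0;0.085 0 0 -0.135 0 0 0;0.085 0 0 -0.135 0 0 0'; python3 - <<'E'
from h import *
rel((.5018,.0302,.20),np.radians(13))
E
```

```text
t: 3.43
tool_pos: [0.4143, 0.175, 0.0678]
tool_rot: [-0.354, 3.12, 0.001]
contact_force: [-1.8, 0.8, 3.9]
opening: 0.0638
grip_force: 34.2
t: 4.35
tool_pos: [0.4151, 0.1755, 0.2049]
tool_rot: [-0.355, 3.115, 0.001]
contact_force: [0.2, 0.7, 0.1]
opening: 0.0852
grip_force: 0.0
d [-0.0518 -0.1611  0.0052] rot [0.0055 0.0054 1.5708] pos [0.4151 0.1755 0.2049] q6 -1.56 t 4.3
```

```bash
python3 jog.py '0.04 -0.052 -0.161 0.005 0 0 1.5708;0.04 -0.052 -0.161 0.005 0 0 1.5708;0.04 -0.052 -0.161 0.005 0 0 1.5708;0.04 -0.052 -0.161 0.005 0 0 1.5708;0.04 -0.052 -0.161 0.005 0 0 1.5708;0.04 -0.052 -0.161 0.005 0 0 1.5708;0.04 -0.052 -0.161 0.005 0 0 1.5708;0.04 -0.052 -0.161 0.005 0 0 1.5708;0.04 -0.052 -0.161 0.005 0 0 1.5708;0.04 -0.052 -0.161 0.005 0 0 1.5708;0.04 -0.052 -0.161 0.005 0 0 1.5708;0.04 -0.052 -0.161 0.005 0 0 1.5708;0.04 -0.052 -0.161 0.005 0 0 1.5708;0.04 -0.052 -0.161 0.005 0 0 1.5708;0.04 -0.052 -0.161 0.005 0 0 1.5708;0.04 -0.052 -0.161 0.005 0 0 1.5708'; python3 - <<'E'
from h import *
rel((.5018,.0302,.09),np.radians(13))
im=ctrl.get_image('top');s=ctrl.get_image('scene')
cv2.imwrite('pics/c1.png',np.hstack([cv2.resize(im[120:280,100:400,::-1],(400,213)),cv2.resize(s[150:310,130:350,::-1],(400,291))[:213]]) if 0 else cv2.resize(s[90:310,100:380,::-1],(760,597),interpolation=cv2.INTER_CUBIC))
E
```

```text
t: 5.68
tool_pos: [0.4995, 0.0299, 0.1951]
tool_rot: [-1.953, -2.459, 0.002]
contact_force: [-0.6, 0.3, -0.1]
opening: 0.04
grip_force: 0.0
d [-0.0003  0.0025  0.1051] rot [-0.0019 -0.0006  0.0016] pos [0.4995 0.0299 0.1951] q6 -0.32 t 5.7
```

View pics/c1.png

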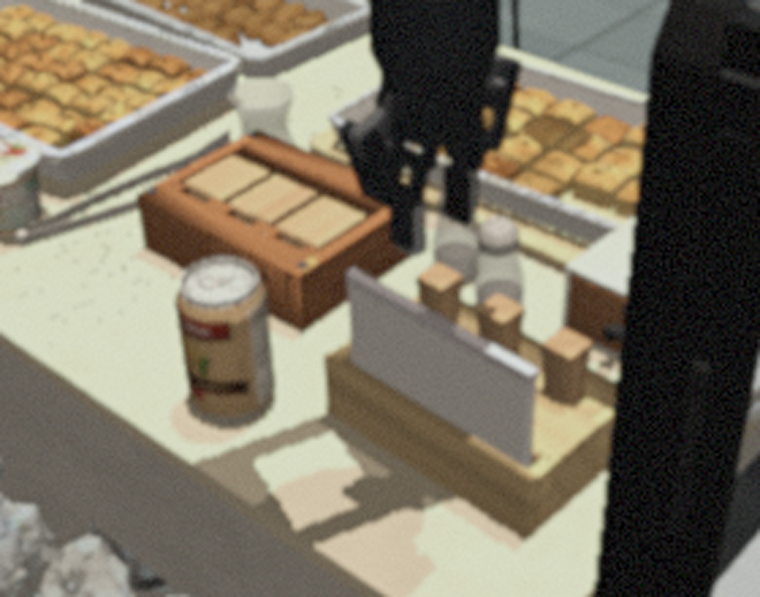

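The can stands upright between rack and foot at (225,340), and the gripper is centred over the board. Next I descend and grip the board.

```bash
python3 jog.py '0.04 0 0.0025 0.04 0 0 0;0.04 0 0.0025 0.075 0 0 0;0.04 0 0.0025 0.1 0 0 0;0.04 0 0.0025 0.105 0 0 0;0.04 0 0.0025 0.105 0 0 0;0.0 0 0.0025 0.105 0 0 0;0.0 0 0.0025 0.105 0 0 0;0.0 0 0.0025 0.105 0 0 0;0.0 0 0.0025 0.105 0 0 0;0.0 0 0.0025 0.105 0 0 0' 60; python3 jog.py '0 0 0 0 0 0 0;0 0 0 -0.005 0 0 0;0 0 0 -0.02 0 0 0;0 0 0 -0.05 0 0 0;0 0 0 -0.085 0 0 0;0 0 0 -0.12 0 0 0;0 0 0 -0.12 0 0 0;0 0 0 -0.12 0 0 0'; python3 - <<'E'
from h import *
rel((.577,.339,.19),np.radians(15.5))
s=ctrl.get_image('scene');cv2.imwrite('pics/c2.png',cv2.resize(s[90:310,100:380,::-1],(760,597),interpolation=cv2.INTER_CUBIC))
E
```

```text
t: 6.62
tool_pos: [0.5041, 0.0302, 0.094]
tool_rot: [1.954, 2.456, 0.003]
contact_force: [-1.6, -0.8, 5.7]
opening: 0.0073
grip_force: 59.6
t: 7.28
tool_pos: [0.5042, 0.0304, 0.2148]
tool_rot: [1.952, 2.454, 0.006]
contact_force: [-0.3, -0.1, -2.5]
opening: 0.007
grip_force: 59.0
d [0.2844 0.1403 0.0251] rot [ 0.0063  0.0021 -0.0435] pos [0.5042 0.0304 0.2148] q6 -0.31 t 7.3
```

View pics/c2.png

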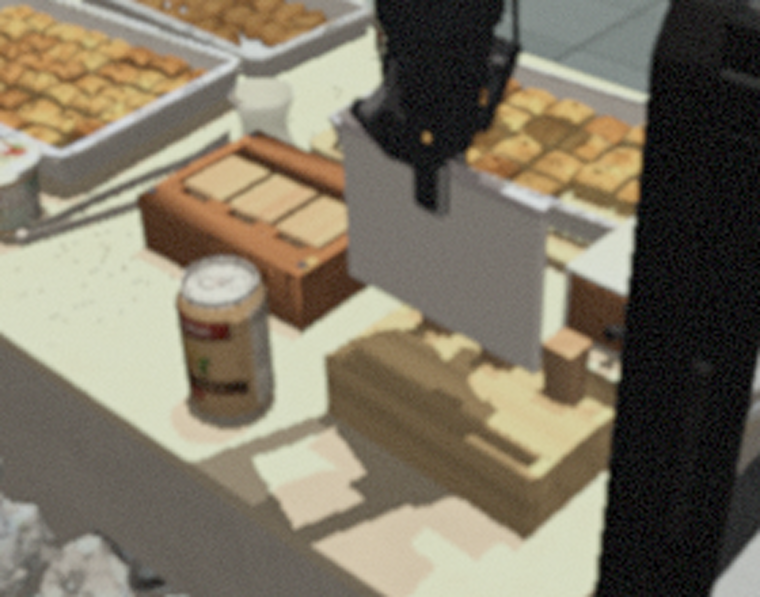

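The board is out of the rack and held at its middle by the top edge, upright. Moving over the foot.

```bash
python3 jog.py '0 0.2845 0.141 0 0 0 -0.0435;0 0.2845 0.141 0 0 0 -0.0435;0 0.2845 0.141 0 0 0 -0.0435;0 0.2845 0.141 0 0 0 -0.0435;0 0.2845 0.141 0 0 0 -0.0435;0 0.2845 0.141 0 0 0 -0.0435;0 0.2845 0.141 0 0 0 -0.0435;0 0.2845 0.141 0 0 0 -0.0435;0 0.2845 0.141 0 0 0 -0.0435;0 0.2845 0.141 0 0 0 -0.0435;0 0.2845 0.141 0 0 0 -0.0435;0 0.2845 0.141 0 0 0 -0.0435;0 0.2845 0.141 0 0 0 -0.0435'; python3 - <<'E'
from h import *
rel((.578,.339,.094),np.radians(15.5))
im=ctrl.get_image('top');cv2.imwrite('pics/c3.png',cv2.resize(im[130:260,110:260,::-1],(690,598),interpolation=cv2.INTER_CUBIC))
E
```

```text
t: 8.42
tool_pos: [0.5756, 0.3381, 0.2106]
tool_rot: [-1.903, -2.499, 0.002]
contact_force: [0.9, -0.9, -1.5]
opening: 0.0075
grip_force: 59.4
d [0.0003 0.0027 0.1166] rot [-0.0012  0.0003 -0.0015] pos [0.5756 0.3381 0.2106] q6 0.15 t 8.4
```

View pics/c3.png

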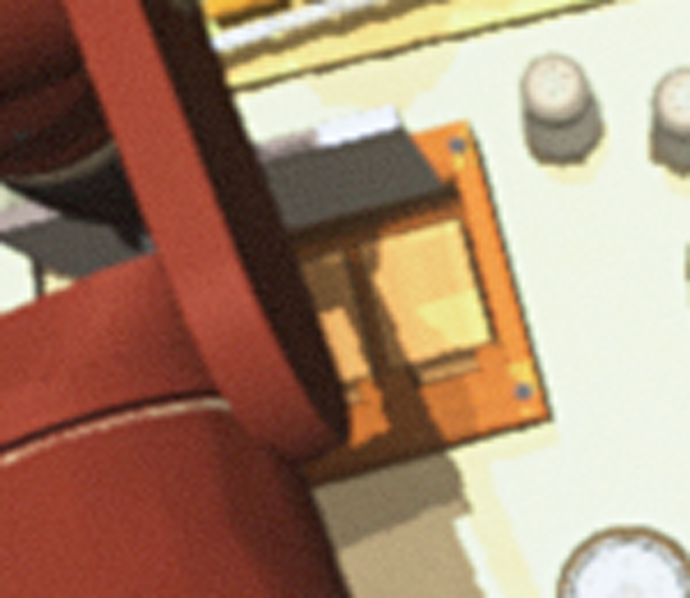

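```bash
python3 jog.py '0 0 0.0025 0.02 0 0 0;0 0 0.0025 0.045 0 0 0;0 0 0.0025 0.055 0 0 0;0 0 0.0025 0.065 0 0 0;0 0 0.0025 0.072 0 0 0;0 0 0.0025 0.08 0 0 0;0 0 0.0025 0.08 0 0 0'; 
```

```text
t: 9.05
tool_pos: [0.5777, 0.3397, 0.13]
tool_rot: [-1.901, -2.5, 0.003]
contact_force: [-0.0, 0.0, -3.1]
opening: 0.007
grip_force: 59.4
```

```bash
python3 jog.py '0 0 0 0.012 0 0 0;0 0 0 0.022 0 0 0;0 0 0 0.03 0 0 0;0 0 0 0.034 0 0 0;0 0 0 0.037 0 0 0;0 0 0 0.037 0 0 0';
```

```text
t: 9.55
tool_pos: [0.5785, 0.3401, 0.0944]
tool_rot: [1.902, 2.501, 0.0]
contact_force: [-0.7, 0.2, -2.1]
opening: 0.0073
grip_force: 59.5
```

```bash
python3 jog.py '0 0 0 0.002 0 0 0;0 0 0 0.003 0 0 0;0 0 0 0.003 0 0 0'; python3 jog.py '0.03 0 0 0 0 0 0;0.03 0 0 0 0 0 0;0.03 0 0 0 0 0 0;0.03 0 0 -0.02 0 0 0;0.03 0 0 -0.06 0 0 0;0.03 0 0 -0.1 0 0 0;0.03 0 0 -0.1 0 0 0;0.03 0 0 -0.1 0 0 0'; python3 - <<'E'
from h import *
rel((.5547,.1024,.20),np.radians(103))
E
```

```text
t: 9.8
tool_pos: [0.5792, 0.3404, 0.0941]
tool_rot: [1.901, 2.5, 0.003]
contact_force: [-3.3, -2.0, 7.4]
opening: 0.0074
grip_force: 60.9
t: 10.47
tool_pos: [0.5805, 0.3411, 0.196]
tool_rot: [1.899, 2.497, 0.011]
contact_force: [-0.6, 0.4, 0.0]
opening: 0.03
grip_force: 0.0
d [-0.2231 -0.0886 -0.005 ] rot [ 0.0075  0.0053 -1.5272] pos [0.5805 0.3411 0.196 ] q6 0.15 t 10.5
```

```bash
python3 jog.py '0.04 -0.223 -0.0886 -0.005 0 0 -1.527;0.04 -0.223 -0.0886 -0.005 0 0 -1.527;0.04 -0.223 -0.0886 -0.005 0 0 -1.527;0.04 -0.223 -0.0886 -0.005 0 0 -1.527;0.04 -0.223 -0.0886 -0.005 0 0 -1.527;0.04 -0.223 -0.0886 -0.005 0 0 -1.527;0.04 -0.223 -0.0886 -0.005 0 0 -1.527;0.04 -0.223 -0.0886 -0.005 0 0 -1.527;0.04 -0.223 -0.0886 -0.005 0 0 -1.527;0.04 -0.223 -0.0886 -0.005 0 0 -1.527;0.04 -0.223 -0.0886 -0.005 0 0 -1.527;0.04 -0.223 -0.0886 -0.005 0 0 -1.527;0.04 -0.223 -0.0886 -0.005 0 0 -1.527;0.04 -0.223 -0.0886 -0.005 0 0 -1.527;0.04 -0.223 -0.0886 -0.005 0 0 -1.527;0.04 -0.223 -0.0886 -0.005 0 0 -1.527'; python3 - <<'E'
from h import *
rel((.5547,.1024,.066),np.radians(103))
s=ctrl.get_image('scene');cv2.imwrite('pics/c4.png',cv2.resize(s[90:310,100:380,::-1],(760,597),interpolation=cv2.INTER_CUBIC))
E
```

```text
t: 11.8
tool_pos: [0.552, 0.1015, 0.1953]
tool_rot: [0.353, -3.12, -0.0]
contact_force: [-0.3, 1.2, 0.6]
opening: 0.0398
grip_force: 0.0
d [-0.003   0.0003  0.1293] rot [ 0.0003 -0.0015 -0.0015] pos [0.552  0.1015 0.1953] q6 -1.75 t 11.8
```

View pics/c4.png

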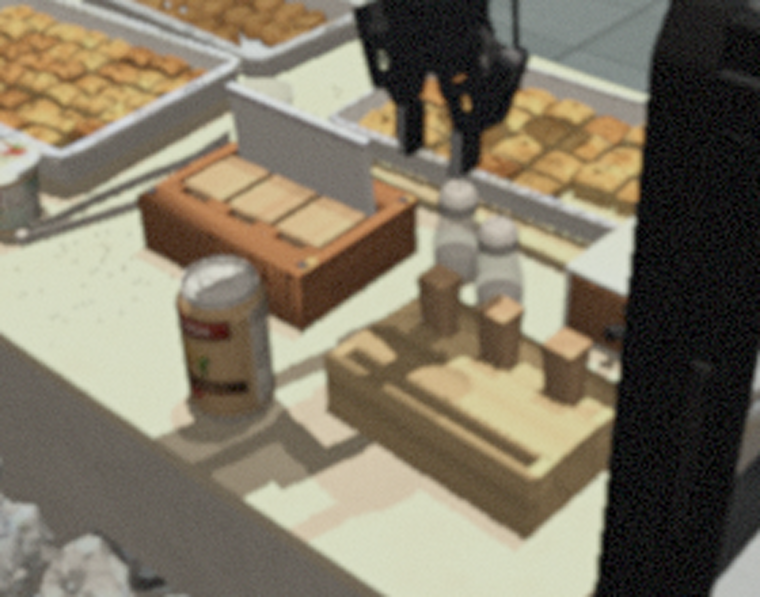

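The board stands in the slot at (300,160) and all three wedges are still in the rack, with the gripper over the left one.

```bash
python3 jog.py '0.04 -0.003 0 0.04 0 0 0;0.04 -0.003 0 0.08 0 0 0;0.04 -0.003 0 0.115 0 0 0;0.04 -0.003 0 0.129 0 0 0;0.04 -0.003 0 0.129 0 0 0;0.01 -0.003 0 0.129 0 0 0;0.01 -0.003 0 0.129 0 0 0;0.01 -0.003 0 0.129 0 0 0;0.01 -0.003 0 0.129 0 0 0' 80; python3 jog.py '0.01 0 0 0 0 0 0;0.01 0 0 -0.01 0 0 0;0.01 0 0 -0.04 0 0 0;0.01 0 0 -0.08 0 0 0;0.01 0 0 -0.12 0 0 0;0.01 0 0 -0.12 0 0 0;0.01 0 0 -0.12 0 0 0'; python3 - <<'E'
from h import *
rel((.5037,.3185,.18),np.radians(105.5))
E
```

```text
t: 12.6
tool_pos: [0.5564, 0.1022, 0.0692]
tool_rot: [-0.355, 3.119, -0.0]
contact_force: [-1.3, -0.0, 0.2]
opening: 0.025
grip_force: 78.5
t: 13.18
tool_pos: [0.5583, 0.1024, 0.193]
tool_rot: [-0.354, 3.111, -0.001]
contact_force: [-0.7, -0.9, -1.5]
opening: 0.0253
grip_force: 78.6
d [0.0048 0.2229 0.0126] rot [-0.0019  0.01   -0.0439] pos [0.5583 0.1024 0.193 ] q6 -1.75 t 13.2
```

```bash
python3 jog.py '0.01 0.005 0.223 0 0 0 -0.044;0.01 0.005 0.223 0 0 0 -0.044;0.01 0.005 0.223 0 0 0 -0.044;0.01 0.005 0.223 0 0 0 -0.044;0.01 0.005 0.223 0 0 0 -0.044;0.01 0.005 0.223 0 0 0 -0.044;0.01 0.005 0.223 0 0 0 -0.044;0.01 0.005 0.223 0 0 0 -0.044;0.01 0.005 0.223 0 0 0 -0.044'; python3 - <<'E'
from h import *
rel((.5037,.3185,.125),np.radians(105.5))
E
```

```text
t: 13.93
tool_pos: [0.5005, 0.3173, 0.1866]
tool_rot: [0.423, -3.112, 0.002]
contact_force: [0.5, -0.3, -1.1]
opening: 0.0251
grip_force: 79.0
d [-0.0035  0.0004  0.0616] rot [-0.0009 -0.0011 -0.0006] pos [0.5005 0.3173 0.1866] q6 -1.4 t 13.9
```

```bash
python3 jog.py '0.01 -0.0035 0 0.03 0 0 0;0.01 -0.0035 0 0.056 0 0 0;0.01 -0.0035 0 0.06 0 0 0;0.01 -0.0035 0 0.07 0 0 0;0.01 -0.0035 0 0.08 0 0 0;0.01 -0.0035 0 0.08 0 0 0'
```

```text
t: 14.43
tool_pos: [0.5035, 0.3183, 0.1059]
tool_rot: [0.422, -3.111, 0.001]
contact_force: [0.9, -0.2, -1.6]
opening: 0.0249
grip_force: 79.0
```

Tip is inside (about 43 mm up) with no contact force. Pressing on down.

```bash
python3 jog.py '0.01 0 0 0.008 0 0 0;0.01 0 0 0.014 0 0 0;0.01 0 0 0.02 0 0 0;0.01 0 0 0.02 0 0 0';python3 jog.py '0.01 0 0 0.006 0 0 0;0.01 0 0 0.012 0 0 0;0.01 0 0 0.012 0 0 0'
```

```text
t: 14.77
tool_pos: [0.5048, 0.3197, 0.0872]
tool_rot: [-0.424, 3.11, 0.001]
contact_force: [2.1, 0.7, -3.5]
opening: 0.0254
grip_force: 78.7
t: 15.02
tool_pos: [0.5058, 0.3201, 0.0759]
tool_rot: [-0.423, 3.107, 0.002]
contact_force: [5.5, 2.5, -0.8]
opening: 0.0248
grip_force: 78.9
```

```bash
python3 jog.py '0.01 0 0 0.003 0 0 0;0.01 0 0 0.005 0 0 0;0.01 0 0 0.005 0 0 0';python3 jog.py '0.01 0 0 0.003 0 0 0;0.01 0 0 0.003 0 0 0'
```

```text
t: 15.27
tool_pos: [0.5062, 0.3203, 0.0721]
tool_rot: [-0.423, 3.107, 0.003]
contact_force: [5.2, 2.5, 4.3]
opening: 0.0251
grip_force: 79.8
t: 15.43
tool_pos: [0.5064, 0.3204, 0.0701]
tool_rot: [-0.424, 3.106, 0.002]
contact_force: [3.7, 1.7, 8.8]
opening: 0.0249
grip_force: 80.2
```

```bash
python3 jog.py '0.01 0 0 0.003 0 0 0;0.01 0 0 0.003 0 0 0';python3 jog.py '0.01 0 0 0.003 0 0 0;0.01 0 0 0.003 0 0 0'
```

```text
t: 15.6
tool_pos: [0.5065, 0.3205, 0.07]
tool_rot: [-0.425, 3.107, 0.001]
contact_force: [-5.9, -3.2, 23.4]
opening: 0.0247
grip_force: 82.1
t: 15.77
tool_pos: [0.5065, 0.3205, 0.0698]
tool_rot: [-0.426, 3.108, 0.0]
contact_force: [-12.0, -7.3, 37.6]
opening: 0.025
grip_force: 84.0
```

Wedge 1 stopped dead at 38 N, with its tip about 7 mm up. Releasing it and going to the middle wedge.

```bash
python3 jog.py '0.01 0 0 -0.006 0 0 0;0.04 0 0 -0.008 0 0 0;0.04 0 0 -0.008 0 0 0;0.04 0 0 -0.008 0 0 0;0.04 0 0 -0.04 0 0 0;0.04 0 0 -0.08 0 0 0;0.04 0 0 -0.12 0 0 0;0.04 0 0 -0.14 0 0 0;0.04 0 0 -0.14 0 0 0'; python3 - <<'E'
from h import *
rel((.568,.0461,.20),np.radians(103))
E
```

```text
t: 16.52
tool_pos: [0.5062, 0.3205, 0.2075]
tool_rot: [-0.423, 3.104, 0.004]
contact_force: [0.3, 0.6, 0.7]
opening: 0.0401
grip_force: 0.0
d [ 0.0139 -0.2809  0.0069] rot [0.0019 0.0089 0.0437] pos [0.5062 0.3205 0.2075] q6 -1.4 t 16.5
```

```bash
python3 jog.py '0.04 0.014 -0.281 0.007 0 0 0.0437;0.04 0.014 -0.281 0.007 0 0 0.0437;0.04 0.014 -0.281 0.007 0 0 0.0437;0.04 0.014 -0.281 0.007 0 0 0.0437;0.04 0.014 -0.281 0.007 0 0 0.0437;0.04 0.014 -0.281 0.007 0 0 0.0437;0.04 0.014 -0.281 0.007 0 0 0.0437;0.04 0.014 -0.281 0.007 0 0 0.0437;0.04 0.014 -0.281 0.007 0 0 0.0437;0.04 0.014 -0.281 0.007 0 0 0.0437'; python3 - <<'E'
from h import *
rel((.568,.0461,.066),np.radians(103))
s=ctrl.get_image('scene');cv2.imwrite('pics/c5.png',cv2.resize(s[90:310,100:380,::-1],(760,597),interpolation=cv2.INTER_CUBIC))
E
```

```text
t: 17.35
tool_pos: [0.5644, 0.0451, 0.1925]
tool_rot: [0.355, -3.118, -0.002]
contact_force: [-0.5, 0.2, -0.3]
opening: 0.0399
grip_force: 0.0
d [-0.0041 -0.      0.1265] rot [ 0.0014 -0.0031 -0.0003] pos [0.5644 0.0451 0.1925] q6 -1.85 t 17.4
```

View pics/c5.png

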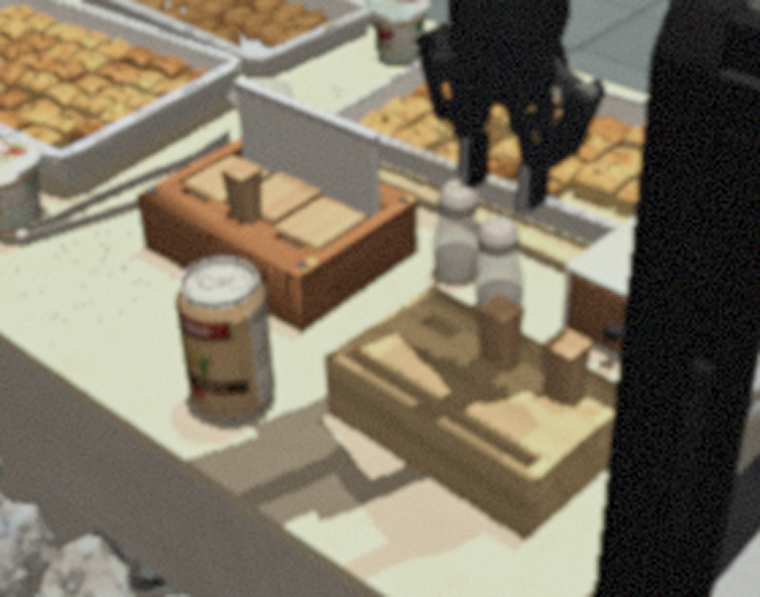

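One wedge is in the foot's middle pocket at (243,195) and the board is upright. The other two wedges are still in the rack.

```bash
python3 jog.py '0.04 -0.003 0 0.04 0 0 0;0.04 -0.003 0 0.08 0 0 0;0.04 -0.003 0 0.115 0 0 0;0.04 -0.003 0 0.126 0 0 0;0.04 -0.003 0 0.126 0 0 0;0.01 -0.003 0 0.126 0 0 0;0.01 -0.003 0 0.126 0 0 0;0.01 -0.003 0 0.126 0 0 0;0.01 -0.003 0 0.126 0 0 0' 80; python3 jog.py '0.01 0 0 0 0 0 0;0.01 0 0 -0.01 0 0 0;0.01 0 0 -0.04 0 0 0;0.01 0 0 -0.08 0 0 0;0.01 0 0 -0.12 0 0 0;0.01 0 0 -0.12 0 0 0;0.01 0 0 -0.12 0 0 0'; python3 - <<'E'
from h import *
rel((.4877,.3742,.193),np.radians(105.5))
E
```

```text
t: 18.15
tool_pos: [0.57, 0.0454, 0.0709]
tool_rot: [-0.355, 3.117, -0.001]
contact_force: [0.4, -0.7, -1.1]
opening: 0.0249
grip_force: 78.4
t: 18.73
tool_pos: [0.5709, 0.0452, 0.1938]
tool_rot: [-0.354, 3.113, -0.002]
contact_force: [-0.5, -0.1, -1.8]
opening: 0.0248
grip_force: 79.0
d [ 7.100e-03  3.392e-01 -1.000e-04] rot [-0.0027  0.0086 -0.0437] pos [0.5709 0.0452 0.1938] q6 -1.85 t 18.7
```

```bash
python3 jog.py '0.01 0.006 0.339 0 0 0 -0.044;0.01 0.006 0.339 0 0 0 -0.044;0.01 0.006 0.339 0 0 0 -0.044;0.01 0.006 0.339 0 0 0 -0.044;0.01 0.006 0.339 0 0 0 -0.044;0.01 0.006 0.339 0 0 0 -0.044;0.01 0.006 0.339 0 0 0 -0.044;0.01 0.006 0.339 0 0 0 -0.044;0.01 0.006 0.339 0 0 0 -0.044;0.01 0.006 0.339 0 0 0 -0.044;0.01 0.006 0.339 0 0 0 -0.044;0.01 0.006 0.339 0 0 0 -0.044'; python3 - <<'E'
from h import *
rel((.4877,.3742,.107),np.radians(105.5))
E
```

```text
t: 19.73
tool_pos: [0.4863, 0.3731, 0.1874]
tool_rot: [0.422, -3.112, 0.002]
contact_force: [-0.2, 0.1, 0.2]
opening: 0.0253
grip_force: 79.2
d [-0.0018  0.0008  0.0804] rot [-0.0009 -0.0014 -0.0008] pos [0.4863 0.3731 0.1874] q6 -1.31 t 19.7
```

```bash
python3 jog.py '0.01 -0.002 0.001 0.03 0 0 0;0.01 -0.002 0.001 0.054 0 0 0;0.01 -0.002 0.001 0.06 0 0 0;0.01 -0.002 0.001 0.07 0 0 0;0.01 -0.002 0.001 0.08 0 0 0;0.01 -0.002 0.001 0.08 0 0 0'; python3 jog.py '0.01 0 0 0.008 0 0 0;0.01 0 0 0.014 0 0 0;0.01 0 0 0.02 0 0 0;0.01 0 0 0.02 0 0 0'
```

```text
t: 20.23
tool_pos: [0.4883, 0.3751, 0.1071]
tool_rot: [-0.423, 3.113, -0.001]
contact_force: [0.6, 0.4, -0.7]
opening: 0.0247
grip_force: 79.1
t: 20.57
tool_pos: [0.4895, 0.3767, 0.0889]
tool_rot: [-0.424, 3.108, 0.002]
contact_force: [5.1, 2.8, -1.7]
opening: 0.0249
grip_force: 79.0
```

```bash
python3 jog.py '0.01 0 0 0.006 0 0 0;0.01 0 0 0.012 0 0 0;0.01 0 0 0.014 0 0 0;0.01 0 0 0.016 0 0 0;0.01 0 0 0.016 0 0 0';python3 jog.py '0.01 0 0 0.003 0 0 0;0.01 0 0 0.003 0 0 0'
```

```text
t: 20.98
tool_pos: [0.491, 0.3773, 0.0748]
tool_rot: [-0.423, 3.105, 0.004]
contact_force: [6.7, 2.1, 3.7]
opening: 0.0251
grip_force: 80.1
t: 21.15
tool_pos: [0.4913, 0.3775, 0.073]
tool_rot: [-0.425, 3.104, 0.004]
contact_force: [5.8, 2.8, 9.0]
opening: 0.0248
grip_force: 80.5
```

```bash
python3 jog.py '0.01 0 0 0.003 0 0 0;0.01 0 0 0.003 0 0 0';python3 jog.py '0.01 0 0 0.003 0 0 0;0.01 0 0 0.003 0 0 0'
```

```text
t: 21.32
tool_pos: [0.4915, 0.3777, 0.0724]
tool_rot: [-0.426, 3.105, 0.003]
contact_force: [-0.1, -1.6, 20.7]
opening: 0.0251
grip_force: 81.9
t: 21.48
tool_pos: [0.4916, 0.3778, 0.0721]
tool_rot: [-0.427, 3.105, 0.002]
contact_force: [-5.1, -5.1, 33.0]
opening: 0.0249
grip_force: 83.6
```

Wedge 2 also stopped dead at 33 N, tip about 7 mm up. Next is the third wedge.

```bash
python3 jog.py '0.01 0 0 -0.006 0 0 0;0.04 0 0 -0.008 0 0 0;0.04 0 0 -0.008 0 0 0;0.04 0 0 -0.008 0 0 0;0.04 0 0 -0.04 0 0 0;0.04 0 0 -0.08 0 0 0;0.04 0 0 -0.12 0 0 0;0.04 0 0 -0.14 0 0 0;0.04 0 0 -0.14 0 0 0'; python3 - <<'E'
from h import *
rel((.5815,-.0107,.20),np.radians(103))
s=ctrl.get_image('scene');cv2.imwrite('pics/c6.png',cv2.resize(s[90:310,100:380,::-1],(760,597),interpolation=cv2.INTER_CUBIC))
E
```

```text
t: 22.23
tool_pos: [0.4902, 0.3774, 0.21]
tool_rot: [-0.423, 3.104, 0.006]
contact_force: [1.2, 1.2, 0.9]
opening: 0.0397
grip_force: 0.0
d [ 0.016  -0.3984  0.0088] rot [0.0029 0.0092 0.0441] pos [0.4902 0.3774 0.21  ] q6 -1.31 t 22.2
```

View pics/c6.png

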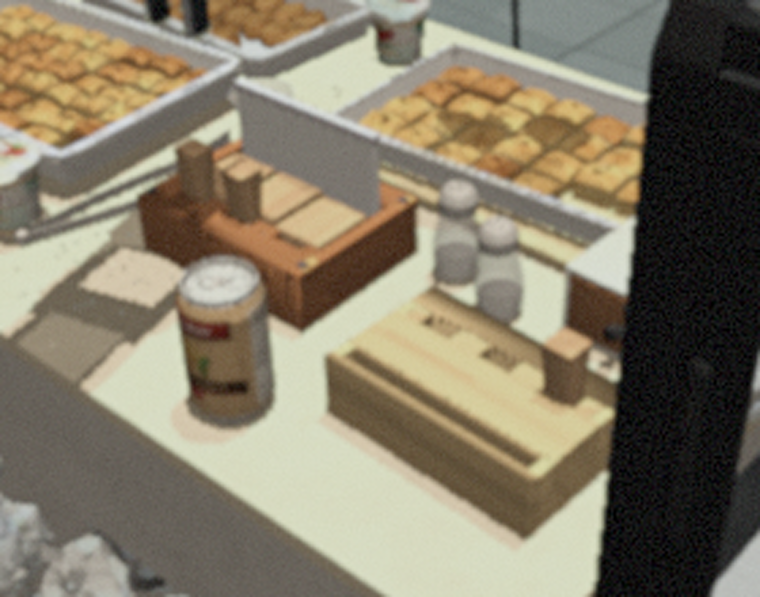

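Two wedges are in. The third is still in the rack at (565,365). I'll check how far the spice jar is before descending.

```bash
python3 jog.py '0.04 0.0155 -0.398 0.008 0 0 0.044;0.04 0.0155 -0.398 0.008 0 0 0.044;0.04 0.0155 -0.398 0.008 0 0 0.044;0.04 0.0155 -0.398 0.008 0 0 0.044;0.04 0.0155 -0.398 0.008 0 0 0.044;0.04 0.0155 -0.398 0.008 0 0 0.044;0.04 0.0155 -0.398 0.008 0 0 0.044;0.04 0.0155 -0.398 0.008 0 0 0.044;0.04 0.0155 -0.398 0.008 0 0 0.044;0.04 0.0155 -0.398 0.008 0 0 0.044;0.04 0.0155 -0.398 0.008 0 0 0.044;0.04 0.0155 -0.398 0.008 0 0 0.044;0.04 0.0155 -0.398 0.008 0 0 0.044'; python3 - <<'E'
from h import *
rel((.5815,-.0107,.068),np.radians(103))
print(unproj('top',np.array([(567,222),(560,148)])/1.5625,.105), unproj('top',np.array([(567,222),(560,148)])/1.5625,.2))
E
```

```text
t: 23.37
tool_pos: [0.5782, -0.0111, 0.1931]
tool_rot: [0.355, -3.118, -0.002]
contact_force: [0.7, 0.7, 0.1]
opening: 0.0401
grip_force: 0.0
d [-0.0037 -0.0006  0.1251] rot [ 0.0019 -0.0036  0.0001] pos [ 0.5782 -0.0111  0.1931] q6 -1.95 t 23.4
[[ 0.65978083 -0.0729541   0.105     ]
 [ 0.76556179 -0.0671593   0.105     ]] [[ 0.63366838 -0.04672172  0.2       ]
 [ 0.72688057 -0.04161544  0.2       ]]
```

```bash
python3 jog.py '0.04 -0.003 0 0.03 0 0 0;0.04 -0.003 0 0.06 0 0 0;0.04 -0.003 0 0.08 0 0 0;0.04 -0.003 0 0.08 0 0 0'; python3 jog.py '0.04 0 0 0.03 0 0 0;0.04 0 0 0.045 0 0 0;0.04 0 0 0.045 0 0 0;0.01 0 0 0.045 0 0 0;0.01 0 0 0.045 0 0 0;0.01 0 0 0.045 0 0 0;0.01 0 0 0.045 0 0 0' 80; python3 jog.py '0.01 0 0 0 0 0 0;0.01 0 0 -0.01 0 0 0;0.01 0 0 -0.04 0 0 0;0.01 0 0 -0.08 0 0 0;0.01 0 0 -0.12 0 0 0;0.01 0 0 -0.12 0 0 0;0.01 0 0 -0.12 0 0 0'; python3 - <<'E'
from h import *
rel((.5198,.263,.193),np.radians(105.5))
E
```

```text
t: 23.7
tool_pos: [0.5778, -0.0088, 0.1087]
tool_rot: [0.358, -3.11, -0.005]
contact_force: [-1.3, 0.6, -1.5]
opening: 0.0401
grip_force: 0.0
t: 24.28
tool_pos: [0.5834, -0.011, 0.0721]
tool_rot: [-0.356, 3.119, -0.001]
contact_force: [-0.1, 0.3, -0.9]
opening: 0.0249
grip_force: 78.4
t: 24.87
tool_pos: [0.585, -0.0115, 0.1958]
tool_rot: [-0.354, 3.113, -0.004]
contact_force: [0.2, -0.7, -0.4]
opening: 0.0249
grip_force: 78.9
d [0.0018 0.2822 0.0019] rot [-0.0035  0.0085 -0.0437] pos [ 0.585  -0.0115  0.1958] q6 -1.94 t 24.9
```

TCP = tip + 66 mm for this wedge.

```bash
python3 jog.py '0.01 0.001 0.282 0 0 0 -0.044;0.01 0.001 0.282 0 0 0 -0.044;0.01 0.001 0.282 0 0 0 -0.044;0.01 0.001 0.282 0 0 0 -0.044;0.01 0.001 0.282 0 0 0 -0.044;0.01 0.001 0.282 0 0 0 -0.044;0.01 0.001 0.282 0 0 0 -0.044;0.01 0.001 0.282 0 0 0 -0.044;0.01 0.001 0.282 0 0 0 -0.044;0.01 0.001 0.282 0 0 0 -0.044;0.01 0.001 0.282 0 0 0 -0.044'; python3 - <<'E'
from h import *
rel((.5198,.263,.108),np.radians(105.5))
E
```

```text
t: 25.78
tool_pos: [0.5179, 0.2623, 0.1895]
tool_rot: [0.422, -3.112, 0.001]
contact_force: [-0.1, -0.3, -0.6]
opening: 0.0246
grip_force: 79.1
d [-0.0021  0.0002  0.0815] rot [-0.0004 -0.0013 -0.0009] pos [0.5179 0.2623 0.1895] q6 -1.5 t 25.8
```

```bash
python3 jog.py '0.01 -0.002 0 0.03 0 0 0;0.01 -0.002 0 0.054 0 0 0;0.01 -0.002 0 0.06 0 0 0;0.01 -0.002 0 0.07 0 0 0;0.01 -0.002 0 0.08 0 0 0;0.01 -0.002 0 0.08 0 0 0'; python3 jog.py '0.01 0 0 0.008 0 0 0;0.01 0 0 0.014 0 0 0;0.01 0 0 0.02 0 0 0;0.01 0 0 0.02 0 0 0'
```

```text
t: 26.28
tool_pos: [0.5207, 0.2636, 0.1095]
tool_rot: [-0.423, 3.111, 0.0]
contact_force: [1.7, 0.4, -0.3]
opening: 0.025
grip_force: 79.0
t: 26.62
tool_pos: [0.5222, 0.2647, 0.0914]
tool_rot: [-0.424, 3.107, 0.002]
contact_force: [6.4, 1.3, -0.6]
opening: 0.0246
grip_force: 79.1
```

```bash
python3 jog.py '0.01 0 0 0.006 0 0 0;0.01 0 0 0.012 0 0 0;0.01 0 0 0.016 0 0 0;0.01 0 0 0.018 0 0 0;0.01 0 0 0.018 0 0 0';python3 jog.py '0.01 0 0 0.003 0 0 0;0.01 0 0 0.003 0 0 0';python3 jog.py '0.01 0 0 0.003 0 0 0;0.01 0 0 0.003 0 0 0'
```

```text
t: 27.03
tool_pos: [0.5241, 0.2654, 0.0758]
tool_rot: [-0.424, 3.102, 0.003]
contact_force: [7.7, 1.7, 5.7]
opening: 0.025
grip_force: 80.1
t: 27.2
tool_pos: [0.5245, 0.2655, 0.0743]
tool_rot: [-0.424, 3.102, 0.003]
contact_force: [6.2, 1.4, 13.1]
opening: 0.0247
grip_force: 81.0
t: 27.37
tool_pos: [0.5247, 0.2657, 0.0736]
tool_rot: [-0.425, 3.102, 0.002]
contact_force: [0.9, -1.2, 23.7]
opening: 0.0244
grip_force: 82.3
```

```bash
python3 jog.py '0.01 0 0 0.003 0 0 0;0.01 0 0 0.003 0 0 0';  python3 jog.py '0.01 0 0 -0.006 0 0 0;0.04 0 0 -0.008 0 0 0;0.04 0 0 -0.008 0 0 0;0.04 0 0 -0.008 0 0 0;0.04 0 0 -0.04 0 0 0;0.04 0 0 -0.08 0 0 0;0.04 0 0 -0.12 0 0 0;0.04 0 0 -0.14 0 0 0;0.04 0 0 -0.14 0 0 0'; python3 - <<'E'
from h import *
rel((.4147,.1752,.20),np.radians(103))
E
```

```text
t: 27.53
tool_pos: [0.5251, 0.2658, 0.0732]
tool_rot: [-0.425, 3.102, 0.002]
contact_force: [-7.7, -4.2, 35.5]
opening: 0.0249
grip_force: 84.3
t: 28.28
tool_pos: [0.5224, 0.265, 0.2097]
tool_rot: [-0.423, 3.104, 0.003]
contact_force: [0.5, 0.3, 1.6]
opening: 0.0396
grip_force: 0.0
d [ 0.1279 -0.0577  0.0085] rot [0.001  0.0093 0.0441] pos [0.5224 0.265  0.2097] q6 -1.5 t 28.3
```

```bash
python3 jog.py '0.085 0.128 -0.0577 0.0085 0 0 0.044;0.085 0.128 -0.0577 0.0085 0 0 0.044;0.085 0.128 -0.0577 0.0085 0 0 0.044;0.085 0.128 -0.0577 0.0085 0 0 0.044;0.085 0.128 -0.0577 0.0085 0 0 0.044;0.085 0.128 -0.0577 0.0085 0 0 0.044;0.085 0.128 -0.0577 0.0085 0 0 0.044;0.085 0.128 -0.0577 0.0085 0 0 0.044'; python3 - <<'E'
from h import *
rel((.4143,.175,.067),np.radians(103))
s=ctrl.get_image('scene');im=ctrl.get_image('top')
a=cv2.resize(s[90:310,100:380,::-1],(760,597),interpolation=cv2.INTER_CUBIC)
cv2.imwrite('pics/c7.png',a)
E
```

```text
t: 28.95
tool_pos: [0.4125, 0.1746, 0.1946]
tool_rot: [0.356, -3.121, -0.0]
contact_force: [0.2, 0.8, 0.9]
opening: 0.085
grip_force: 0.0
d [-0.0019 -0.      0.1276] rot [ 0.0001 -0.0007  0.0005] pos [0.4125 0.1746 0.1946] q6 -1.56 t 28.9
```

View pics/c7.png

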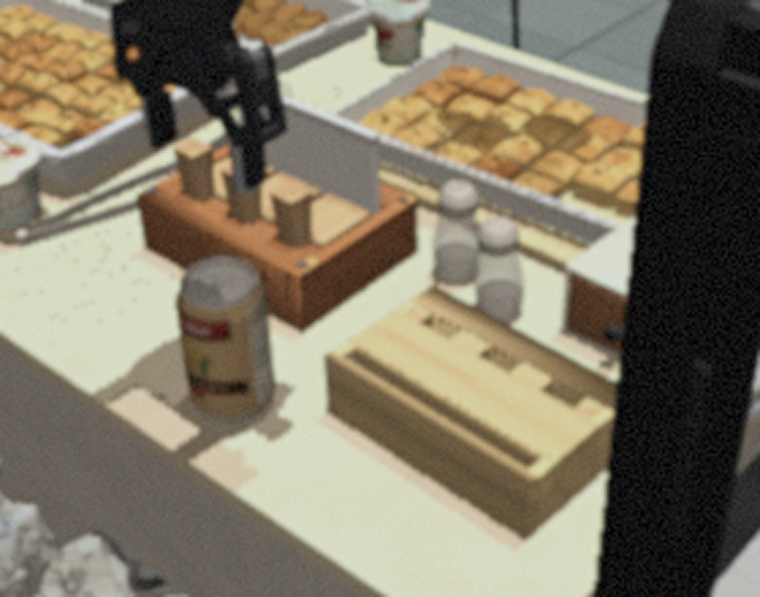

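All three wedges are in the foot, at (196,170), (243,190) and (293,215), and the board stands. Next I grip the can and return it.

```bash
python3 jog.py '0.085 -0.001 0 0.04 0 0 0;0.085 -0.001 0 0.08 0 0 0;0.085 -0.001 0 0.115 0 0 0;0.085 -0.001 0 0.1275 0 0 0;0.085 -0.001 0 0.1275 0 0 0;0.085 -0.001 0 0.1275 0 0 0;0.055 -0.001 0 0.1275 0 0 0;0.055 -0.001 0 0.1275 0 0 0;0.055 -0.001 0 0.1275 0 0 0;0.055 -0.001 0 0.1275 0 0 0;0.055 -0.001 0 0.1275 0 0 0' 30; python3 - <<'E'
from h import *
rel((.441,.0345,.067),np.radians(103))
E
```

```text
t: 29.97
tool_pos: [0.4152, 0.1749, 0.0699]
tool_rot: [-0.355, 3.116, 0.001]
contact_force: [1.7, -0.8, 6.8]
opening: 0.0639
grip_force: 34.2
d [ 0.0065 -0.1426  0.0028] rot [ 0.0001  0.0055 -0.    ] pos [0.4152 0.1749 0.0699] q6 -1.56 t 30.0
```

```bash
python3 jog.py '0.055 0 0 -0.02 0 0 0;0.055 0 -0.01 -0.03 0 0 0;0.055 0.003 -0.04 -0.03 0 0 0;0.055 0.0055 -0.08 -0.03 0 0 0;0.055 0.0055 -0.115 -0.03 0 0 0;0.055 0.0055 -0.14 -0.03 0 0 0;0.055 0.0055 -0.1427 -0.03 0 0 0;0.055 0.0055 -0.1427 -0.015 0 0 0;0.055 0.0055 -0.1427 -0.005 0 0 0;0.055 0.0055 -0.1427 0 0 0 0;0.055 0.0055 -0.1427 0 0 0 0;0.055 0.0055 -0.1427 0 0 0 0'
```

```text
t: 30.97
tool_pos: [0.4406, 0.0341, 0.0697]
tool_rot: [-0.358, 3.121, -0.002]
contact_force: [-4.4, -1.8, 12.7]
opening: 0.0636
grip_force: 35.9
```

```bash
python3 jog.py '0.055 0 0 -0.001 0 0 0;0.085 0 0 -0.001 0 0 0;0.085 0 0 -0.001 0 0 0;0.085 0 0 -0.001 0 0 0;0.085 0 0 -0.001 0 0 0;0.085 0 0 -0.02 0 0 0;0.085 0 0 -0.055 0 0 0;0.085 0 0 -0.095 0 0 0;0.085 0 0 -0.135 0 0 0;0.085 0.06 0.04 -0.17 0 0 0;0.085 0.06 0.08 -0.17 0 0 0;0.085 0.06 0.12 -0.17 0 0 0;0.085 0.06 0.16 -0.17 0 0 0;0.085 0.06 0.2 -0.17 0 0 0;0.085 0.06 0.24 -0.17 0 0 0;0.085 0.06 0.28 -0.17 0 0 0;0.085 0.06 0.32 -0.17 0 0 0;0.085 0.06 0.36 -0.17 0 0 0;0.085 0.06 0.4 -0.17 0 0 0;0.085 0.06 0.4 -0.17 0 0 0'; python3 - <<'E'
from h import *
im=ctrl.get_image('top')
cv2.imwrite('pics/c8.png',cv2.resize(im[130:270,120:380,::-1],(780,420),interpolation=cv2.INTER_CUBIC))
E
```

```text
t: 32.63
tool_pos: [0.2891, 0.4145, 0.2367]
tool_rot: [0.363, -3.119, -0.002]
contact_force: [-0.3, -0.4, 0.0]
opening: 0.0855
grip_force: 0.0
```

View pics/c8.png

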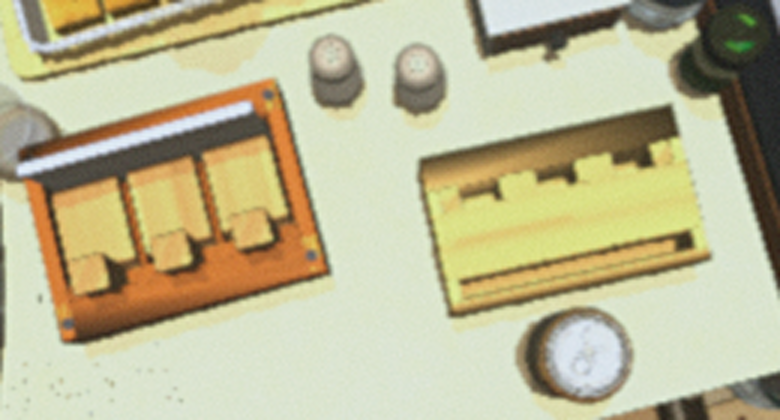

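The top view shows the board in the slot and three wedges in the pockets at (90,272), (172,250), (252,228). The can is back at (585,353), which matches its starting pixel within 0.5 px. The shakers and jar are unmoved.

```bash
python3 -c "
from station import ctrl
print(ctrl.finish_job())"
```

```text
the job is handed in; nothing more can be done
None
```

The job is handed in: the board stands in the foot's slot, all three wedges are driven until they stopped (33–38 N each), and the can is back upright within about 2 mm of where it stood. The shakers and spice jar were left untouched.

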